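# Stamp the pressing board, then hold the spring jaw open at the mark

## Task

In the little stamping jig a pressing board is clamped by a spring jaw. Press the hinged stamp lever down to its stop, keep it there a moment and let it come all the way up again; then pull the jaw by its upright grip, against its spring, until its pointer stands opposite the small index tab (within the tab's width), and finish while still holding it there with the gripper, so that a colleague can take the board out. Leave the board lying where it is and do not disturb the jar, the weight and the loupe standing round the jig.

Things in the scene. Friction and masses are not known exactly. Their poses are not given: they have to be found in the camera images.
- jig: the jig, fixed to the table: a dark steel bed plate 180 (x) x 360 (y) x 12 mm; origin at the centre of its underside on the table; its y axis runs along the plate and is the direction in which the jaw is pulled open, z up. The stamp lever is near its -y end, the jaw and its grip in the +y half. A wooden fence (top 36 mm above the table) closes the -y end, an aluminium end block (centre y = +171 mm, top 40 mm above the table) the +y end; two steel guide rods lie between
- jaw: the sliding spring jaw: wooden face and aluminium carriage, top 37 mm above the table, with a light wooden upright grip on it. Origin under the grip, on the top of the bed plate (12 mm above the table), axes as the jig's. It slides along the jig's y: closed on the board its origin is at about y = +35 mm of the jig; it can be pulled 85 mm to +y. The spring pulls it back with 5 N when closed, rising 1 N per 10 mm; let go, it snaps shut
- jaw_pointer (a point): tip of the jaw's pointer, a 3 mm wide steel finger on the robot's side (-x) of the jaw, 26 mm above the table and in line (same jig y) with the grip
- index_tab: the mark: a small upright white tab clipped to the bed plate near its -x edge, 10 mm wide along the jig's y, 5 mm thick, 20 mm high; origin under the middle of its width, on top of the bed plate, axes as the jig's. It stands 35 to 65 mm to +y of the closed jaw's pointer; the pointer passes it with a gap of about 7 mm in x
- stamp_lever (a joint): angle of the stamp lever (rad): 0 = up at rest, grows as it is pressed, 0.27 = down on its stop. Hinged at the far (+x) side of the bed, 66 mm above the table, free end towards -x. A spring lifts it: about 3.5 N at the pad to start, 9 N at the stop
- lever_pad (a point): centre of the top face of the round rubber press pad, 40 mm in diameter, on the free end of the stamp lever, 145 mm from the hinge; 114 mm above the table at rest and 76 mm at the stop, where it has moved about 8 mm towards the robot (jig -x)
- board: the pressing board, plain pale board 100 (jig x) x 130 (jig y) x 24 mm, 0.2 kg, loose, lying flat on the bed between fence and jaw; origin at the centre of its underside
- jar: bystander: round white paste jar with a red lid, 55 mm in diameter, 80 mm high, standing just off the +y end of the jig; origin at the centre of its underside
- weight: bystander: grey cloth-covered lead weight, 100 x 46 x 27 mm, lying on the robot's side of the jig; origin at the centre of its underside
- loupe: bystander: black stand loupe, 43 mm in diameter, 38 mm high, off the -y end of the jig; origin at the centre of its underside
- jaw_grip (a point): point on the jaw's upright wooden grip where it is best pinched, on its middle plane, 12 mm below its top; the grip is 44 mm along the jig's x, 14 mm thick along the jig's y, its top 90 mm above the table, free on both sides down to 41 mm above the table

How it is judged:
By the outcome, as a careful person would: the job done as asked, in the order asked, and still so for the second after the job is handed in, while the arm keeps its last pose, push and grip.
It also fails if it takes over 51 s, if anything falls off the work surface, if the arm or the gripper's body presses on something with over 40 N, if the wrist force passes 120 N, or if a joint passes its speed limit or range.

## Robot

A 6-joint arm with a two-finger parallel gripper is mounted at the origin on the work surface; the furniture and walls round the work are solid. World frame = base frame: x ahead of the robot, y to its left, z up, the work surface at z = 0. Lengths are in mm, angles in rad, forces in N, time in s.
With the tool pointing down it reaches from about 275 to 750 mm from the base axis. Payload 10.2 kg.
Tool frame: the origin (TCP) lies at the very end of the fingers, on their centre line; the grasp point (between the pads) lies 19 mm behind it (ctrl.grip_depth is the distance from the TCP to the grasp point, in mm); z points along the fingers, x is the direction in which the jaws open and shut, and the axes are right-handed (so a half turn about z gives the same grasp; the last joint's range is limited). The gripper opens to 85 mm and grips with 20 to 120 N. Pads are 22 mm wide; open, the fingers measure 114 mm over their backs; the gripper's body (76 mm by 85 mm) begins 54 mm behind the grasp point. The pads swing forward as they close: fully open they stand 13 mm farther back than shut.
Start: joints at [0.993, 0.313, 1.498, -0, 1.331, -0.223], TCP at [182.399, 492.302, 231.294] pointing down, gripper open.
Joint ranges: [-2.94, 2.94], [-0.97, 2.17], [0.19, 2.56], [-1.23, 4.37], [0.02, 3.11], [-2.88, 2.88]. Speed limits (rad/s): [2.39, 2.39, 3.01, 3.14, 3.14, 3.14].

## Interface

Orientations are given as a unit quaternion [w, x, y, z].
In Python, from rig import ctrl gives the robot as it stands.
- The arm moves only by the tool play_rows, never from a script. Its argument "motion" is a list of rows, each a list of 2 entries, a list of its own where there are three numbers: the shift along the tool's x, y, z in mm, then the turn, a rotation vector about the tool's x, y, z in degrees. A call has 1 to 20 rows; each row shifts and turns the commanded pose from where the row before left it, along the tool's axes as they then stand; what a row does not reach is not made up. A row lasts 1/12 s, in which the tool goes at most 41.7 mm and 7.16 degrees, less where a joint would pass 70% of its speed; a pose out of reach is approached as far as the arm can. A call with a gripper value outside its range is refused whole. "fingers" is the finger opening in mm, from 0 to 85.4, set as the call begins (left out, the last holds). The fingers move at their own pace and stop on an object; "squeeze" is the grip in N (left out, the last holds). Time passes only in rows, so rows that do not move let the fingers close. It gives the time, the measured TCP pose, the force and the opening at its end, in the units of the state.
- ctrl.sense(): the state, without advancing time (a new reading comes with each control period).
- ctrl.capture(name): name is "scene" or "top"; returns the picture (420x560x3 uint8, red, green, blue); there is no depth.
- ctrl.get_calibration(name): a dict with "K" (3x3 intrinsics, pixels), "R" (3x3) and "t" (3): a world point X has camera coordinates R X + t. Camera axes: x right, y down, z forward; pixel columns grow to the right and rows downward; lengths in mm; the calibration is good to about 2 mm. A picture is of the moment at which its call begins. get_calibration takes no time and is no camera call.
- ctrl.finish_job(): hands the job in, once; it reports no verdict.
Trained networks look in the newest picture that a camera, given by its name, has taken for a name from the list of things; names that differ only in an ending like _2 or _b are one class to them, and where a whole thing is asked for, a point or a joint stands for the part that bears it (a point fixed in the world has none). Each returns a list of dicts, best first, with "p" (0 to 1); they miss things now and then, are a little off and sometimes report something else, mostly with a low value. They report only what shows in the picture. A call takes as long as a camera call.
- ctrl.spot_in(camera, name): "position" ([column, row] as shares, 0 to 1, of the picture: columns of its width, rows of its height, amid what is visible of it).
The state is a dict: "time_s": time; "joints": joint angles; "dq": joint speeds; "tau": joint torques, N m; "eef_pos": TCP position; "ee_rot": TCP orientation; "force": force on the tool from outside, world axes, zero at the start; "wrist_torque": the same for the moment, N m; "grip_width": opening from 0.0 (shut) to 1.0 (fully open).
Only numpy, scipy, OpenCV 4.12 (cv2) and the standard library are available. Lean on these libraries where they do the work, as an engineer would, in place of code of your own. Each camera call takes 0.05 s, during which the arm holds its last target. There are 200 camera calls.

## Working session

There is one attempt and no reset: what is moved stays moved. The work goes in short steps, Python scripts to look and compute and a tool call to move; the robot and the scene stay as the last step left them, time stands still between calls to the robot, and variables do not carry over. Pictures are saved under pics/ and viewed, about 8 in all and at most 12, crops included, and the job is handed in when it is done.

Besides the shell and the picture viewer there is one more tool, called after "Emit:" in YAML: its name, and indented under it one key for each argument. play_rows: Moves the arm, as the interface text tells. Its arguments: {"type":"object","properties":{"motion":{"type":"array"},"fingers":{"type":"number"},"squeeze":{"type":"number"}},"required":["motion"]}

```bash
ls; mkdir -p pics; cat > h.py <<'E'
import numpy as np, cv2
from rig import ctrl
def cam(n):
    c=ctrl.get_calibration(n); return np.array(c["K"],float),np.array(c["R"],float),np.array(c["t"],float).ravel()
def proj(n,X):
    K,R,t=cam(n); p=K@(R@np.array(X,float)+t); return p[:2]/p[2]
def ray(n,px):
    K,R,t=cam(n); d=R.T@np.linalg.solve(K,[px[0],px[1],1]); return -R.T@t,d/np.linalg.norm(d)
def atz(n,px,z):
    o,d=ray(n,px); return o+d*(z-o[2])/d[2]
def tri(pa,pb):
    oa,da=ray("scene",pa); ob,db=ray("top",pb)
    s=np.linalg.lstsq(np.c_[da,-db],ob-oa,rcond=None)[0]; A=oa+s[0]*da;B=ob+s[1]*db
    return (A+B)/2,np.linalg.norm(A-B)
def shot(n,f):
    im=ctrl.capture(n); cv2.imwrite("pics/"+f,cv2.cvtColor(im,cv2.COLOR_RGB2BGR)); return im
E
python3 - <<'E'
from h import *
np.set_printoptions(precision=1,suppress=True)
for n in("scene","top"): shot(n,n+"0.png"); print(n,-cam(n)[1].T@cam(n)[2])
W=np.array([560,420])
for name in "lever_pad jaw_grip jaw_pointer index_tab board jar weight loupe jig".split():
    P={}
    for n in("scene","top"):
        r=ctrl.spot_in(n,name); 
        print(name,n,[(np.array(q["position"])*W,round(q["p"],2)) for q in r[:2]])
        if r:P[n]=np.array(r[0]["position"])*W
    if len(P)==2: print("   ",*tri(P["scene"],P["top"]))
s=ctrl.sense();print(s)
E
```

```text
pics
scene [-127.3 -316.3  750.4]
top [ 367.9   35.1 1182.6]
lever_pad scene [(array([357.9, 242.4]), 0.69)]
lever_pad top [(array([330.8, 210.6]), 0.7)]
    [ 570.  -122.1   79. ] 10.59584278425811
jaw_grip scene [(array([314.8, 241.4]), 0.86)]
jaw_grip top [(array([288.9, 211.1]), 0.64)]
    [579.6  -8.8  23.6] 2.9952011872395907
jaw_pointer scene [(array([314.5, 240.4]), 0.65)]
jaw_pointer top [(array([291.9, 213.3]), 0.92)]
    [569.4 -14.5  38.5] 1.1239161166895244
index_tab scene []
index_tab top []
board scene [(array([351.4, 261. ]), 0.81)]
board top [(array([322.8, 211.6]), 0.61)]
    [ 582.2 -109.8   -2.7] 9.50750429904971
jar scene [(array([240.9, 197.9]), 0.87)]
jar top [(array([193.8, 195.2]), 0.82)]
    [628.7 255.9  38.3] 4.224800004434577
weight scene [(array([265.9, 282.5]), 0.86)]
weight top [(array([268.1, 275.2]), 0.68)]
    [407.7  47.2   4. ] 18.07663912540056
loupe scene [(array([421.4, 267.5]), 0.86)]
loupe top [(array([385.4, 200.1]), 0.52)]
    [ 601.7 -277.6   41. ] 5.850037163066308
jig scene [(array([310.9, 245.7]), 0.66)]
jig top [(array([283.4, 216.5]), 0.75)]
    [569.2   2.4  11. ] 12.935655389973778
{'time_s': 1.0, 'joints': array([ 1. ,  0.3,  1.5,  0. ,  1.3, -0.2]), 'dq': array([-0., -0., -0., -0.,  0., -0.]), 'tau': array([  0. , -41.2, -26. ,  -0. ,   0. ,  -0. ]), 'eef_pos': array([182.4, 492.3, 231.3]), 'ee_rot': array([-0. ,  0.8,  0.6, -0. ]), 'force': array([ 0.3, -0.4,  0.3]), 'wrist_torque': array([ 0. , -0. , -0.1]), 'grip_width': 1.0006910816939556}
```

```bash
python3 - <<'E'
import cv2
a=cv2.imread("pics/scene0.png")[150:330,200:460]; b=cv2.imread("pics/top0.png")[130:320,160:420]
cv2.imwrite("pics/s0c.png",cv2.resize(a,None,fx=3,fy=3,interpolation=cv2.INTER_CUBIC))
cv2.imwrite("pics/t0c.png",cv2.resize(b,None,fx=3,fy=3,interpolation=cv2.INTER_CUBIC))
E
```

```text
(no output)
```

View pics/s0c.png

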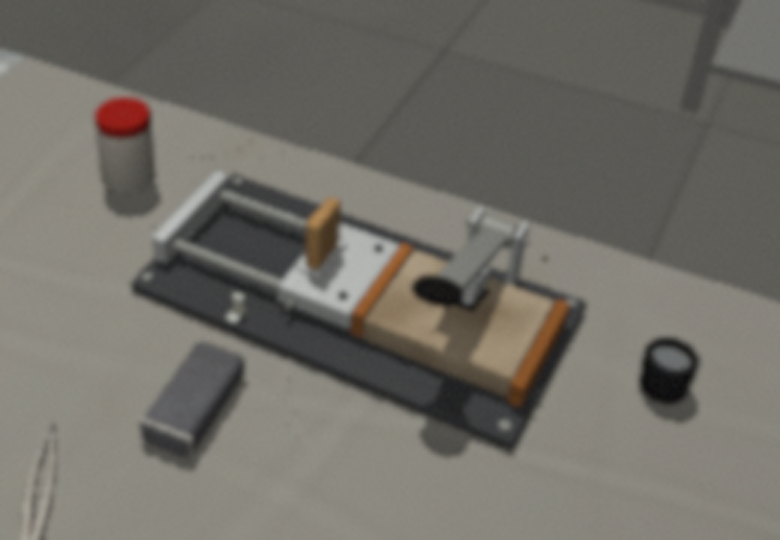

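View pics/t0c.png

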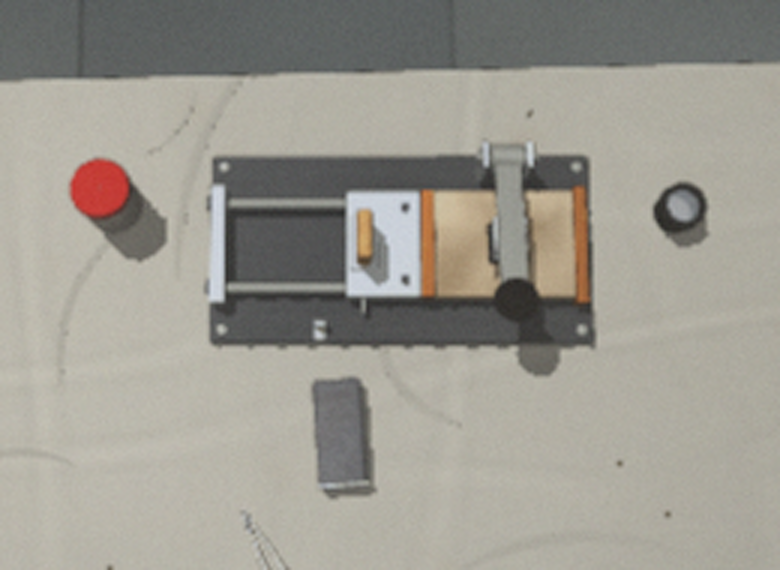

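Both views agree. The jig is nearly square to the world, with its +y to the left. In the top crop the grip is at (365,235), the pointer at (363,312), the tab at (320,329) and the pad at (517,299). In the scene crop the grip top is at (325,212), the tab at (236,308) and the pad at (438,290). The lid is red, the weight is in front, and the loupe is to the right.

```bash
python3 - <<'E'
from h import *
from scipy.optimize import least_squares
np.set_printoptions(precision=1,suppress=True)
S=lambda x,y:np.array([200+x/3,150+y/3]); T=lambda x,y:np.array([160+x/3,130+y/3])
cor=[(90,180),(90,-180),(-90,-180),(-90,180)]
st=[T(213,157),T(588,157),T(592,346),T(210,345)]
ss=[S(232,175),S(584,305),S(514,447),S(134,290)]
def W(p,q,z): c,s=np.cos(p[2]),np.sin(p[2]); return [p[0]+c*q[0]-s*q[1],p[1]+s*q[0]+c*q[1],z]
def f(p,which="both"):
    r=[]
    for i,q in enumerate(cor):
        X=W(p,q,12)
        if which!="scene": r+=list(proj("top",X)-st[i])
        if which!="top": r+=list(proj("scene",X)-ss[i])
    return np.array(r)
for w in("both","top","scene"):
    o=least_squares(f,[570,0,0],args=(w,),x_scale=[1,1,.01]); print(w,o.x[:2],"yaw deg",np.degrees(o.x[2]),"rms px",np.sqrt(np.mean(o.fun**2)))
print("pad",*tri(S(438,290),T(517,299)), atz("top",T(517,299),114),atz("scene",S(438,290),114))
print("griptop far-mid",atz("top",T(364,211),90),atz("top",T(365,252),90), "tri",*tri(S(326,212),T(365,232)))
print("grip faces ctr top",atz("top",T(364,237),78),"scene",atz("scene",S(322,225),78))
print("ptr",atz("top",T(363,311),26),atz("scene",S(289,311),26))
print("tab",*tri(S(237,303),T(320,327)),atz("top",T(320,327),32),atz("scene",S(238,296),32))
print("jaw side edges",atz("top",T(346,244),37),atz("top",T(421,244),37))
print("jar",atz("top",T(100,188),80),"weight",atz("top",T(340,430),27),"loupe",atz("top",T(684,206),38))
E
```

```text
both [574.  -23.2] yaw deg -1.250963859590453 rms px 1.0885460793220447
top [574.2 -20.6] yaw deg -1.4380444400901702 rms px 0.4372448567724159
scene [573.  -25.6] yaw deg -0.9833757036735904 rms px 1.133397945464938
pad [ 512.5 -115.7  111.3] 2.8927298862003674 [ 511.4 -114.1  114. ] [ 510.7 -117.7  114. ]
griptop far-mid [596.3  14.2  90. ] [559.4  14.3  90. ] tri [579.   11.9  87.1] 4.431376422513694
grip faces ctr top [575.1  14.6  78. ] scene [573.3  10.   78. ]
ptr [515.2  16.3  26. ] [515.2  10.5  26. ]
tab [502.1  55.2  25.5] 2.90932776387533 [500.6  56.3  32. ] [505.   54.1  32. ]
jaw side edges [576.6  30.7  37. ] [575.  -38.7  37. ]
jar [625.1 250.9  80. ] weight [406.7  40.   27. ] loupe [ 604.9 -283.1   38. ]
```

```bash
cat >> h.py <<'E'
from scipy.spatial.transform import Rotation as Ro
def Rt():
    q=ctrl.sense()["ee_rot"]; return Ro.from_quat([q[1],q[2],q[3],q[0]])
yaw=np.radians(-1.3)
RT=Ro.from_matrix(np.c_[[-np.sin(yaw),np.cos(yaw),0],[np.cos(yaw),np.sin(yaw),0],[0,0,-1]])
def delta(target,R=None):
    R=R or Rt(); return R.inv().apply(np.array(target)-ctrl.sense()["eef_pos"])
E
python3 - <<'E'
from h import *
np.set_printoptions(precision=2,suppress=True)
print("turn deg",np.degrees((Rt().inv()*RT).as_rotvec()))
print("to pad hover",delta([511,-116,150],RT), ctrl.sense()["ee_rot"])
E
```

```text
turn deg [ -0.     0.   -19.03]
to pad hover [-600.69  342.33   81.29] [-0.    0.82  0.57 -0.  ]
```

Emit:
play_rows:
  motion:
    - [[0, 0, 0], [0, 0, -4.75]]
    - [[0, 0, 0], [0, 0, -4.75]]
    - [[0, 0, 0], [0, 0, -4.75]]
    - [[0, 0, 0], [0, 0, -4.78]]
    - [[-30, 17, 0], [0, 0, 0]]
    - [[-30, 17, 0], [0, 0, 0]]
    - [[-30, 17, 0], [0, 0, 0]]
    - [[-30, 17, 0], [0, 0, 0]]
    - [[-30, 17, 0], [0, 0, 0]]
    - [[-30, 17, 0], [0, 0, 0]]
    - [[-30, 17, 0], [0, 0, 0]]
    - [[-30, 17, 0], [0, 0, 0]]
    - [[-30, 17, 0], [0, 0, 0]]
    - [[-30, 17, 0], [0, 0, 0]]
    - [[-30, 17, 0], [0, 0, 0]]
    - [[-30, 17, 0], [0, 0, 0]]
    - [[-30, 17, 0], [0, 0, 0]]
    - [[-30, 17, 0], [0, 0, 0]]
  fingers: 0
  squeeze: 30

```text
time_s: 2.5
eef_pos: [411.3, 65.3, 231.5]
ee_rot: [0.0, 0.715, 0.699, 0.0]
force: [0.3, 1.1, 0.4]
grip_width: -0.004
```

```bash
python3 - <<'E'
from h import *
np.set_printoptions(precision=2,suppress=True)
s=ctrl.sense();print(s["time_s"],s["eef_pos"],s["force"],"turn",np.degrees((Rt().inv()*RT).as_rotvec()),delta([511,-116,145]))
E
```

```text
2.5 [411.34  65.3  231.52] [0.33 1.15 0.43] turn [ 0.04  0.   -0.01] [-178.97  103.73   86.58]
```

Emit:
play_rows:
  motion:
    - [[-30, 17.3, 0], [0, 0, 0]]
    - [[-30, 17.3, 0], [0, 0, 0]]
    - [[-30, 17.3, 0], [0, 0, 0]]
    - [[-30, 17.3, 0], [0, 0, 0]]
    - [[-30, 17.3, 0], [0, 0, 0]]
    - [[-29, 17.3, 20], [0, 0, 0]]
    - [[0, 0, 20], [0, 0, 0]]
    - [[0, 0, 20], [0, 0, 0]]
    - [[0, 0, 15], [0, 0, 0]]
    - [[0, 0, 12], [0, 0, 0]]
    - [[0, 0, 0], [0, 0, 0]]
    - [[0, 0, 0], [0, 0, 0]]
    - [[0, 0, 0], [0, 0, 0]]

```text
time_s: 3.58
eef_pos: [511.0, -114.4, 145.2]
ee_rot: [0.001, 0.715, 0.699, 0.0]
force: [0.5, -0.6, -0.0]
grip_width: -0.001
```

```bash
python3 - <<'E'
from h import *
np.set_printoptions(precision=2,suppress=True)
a=shot("scene","s1.png");b=shot("top","t1.png")
s=ctrl.sense();print(s["time_s"],s["eef_pos"],s["force"]); print(proj("scene",s["eef_pos"]),proj("top",s["eef_pos"]))
c=np.hstack([a[170:290,290:420],b[150:270,270:400]])
cv2.imwrite("pics/c1.png",cv2.cvtColor(cv2.resize(c,None,fx=3,fy=3,interpolation=cv2.INTER_CUBIC),cv2.COLOR_RGB2BGR))
E
```

```text
3.6833 [ 510.95 -114.45  145.29] [ 0.3  -0.47  0.09]
[345.94 235.95] [334.18 228.13]
```

View pics/c1.png

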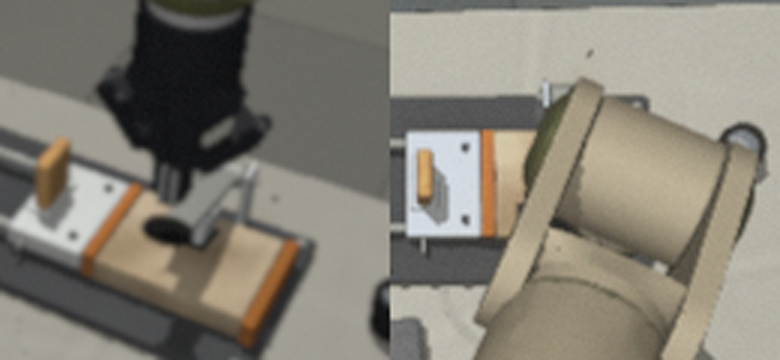

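The scene view (left half of the composite) shows the closed fingertips at (172,195), right above the dark pad at (165,228). The top view is blocked by the arm. Next I press.

Emit:
play_rows:
  motion:
    - [[0, 0, 10], [0, 0, 0]]
    - [[0, 0, 10], [0, 0, 0]]
    - [[0, 0, 7], [0, 0, 0]]
    - [[0, 0, 4], [0, 0, 0]]
    - [[0, -0.5, 4], [0, 0, 0]]
    - [[0, -0.6, 4], [0, 0, 0]]
    - [[0, -0.8, 4], [0, 0, 0]]
    - [[0, -0.8, 4], [0, 0, 0]]
    - [[0, -0.9, 4], [0, 0, 0]]
    - [[0, -0.9, 4], [0, 0, 0]]
    - [[0, -1, 4], [0, 0, 0]]
    - [[0, -1, 4], [0, 0, 0]]
    - [[0, 0, 0], [0, 0, 0]]
    - [[0, 0, 0], [0, 0, 0]]

```text
time_s: 4.85
eef_pos: [505.0, -114.2, 81.9]
ee_rot: [0.001, 0.715, 0.699, 0.001]
force: [2.2, 2.3, 7.1]
grip_width: -0.0
```

Emit:
play_rows:
  motion:
    - [[0, -0.5, 2], [0, 0, 0]]
    - [[0, -0.5, 2], [0, 0, 0]]
    - [[0, -0.3, 1], [0, 0, 0]]
    - [[0, 0, 0], [0, 0, 0]]
    - [[0, 0, 0], [0, 0, 0]]

```text
time_s: 5.27
eef_pos: [504.5, -114.3, 77.4]
ee_rot: [0.002, 0.715, 0.699, 0.001]
force: [4.1, 2.3, 8.6]
grip_width: -0.0
```

Emit:
play_rows:
  motion:
    - [[0, 0, 1], [0, 0, 0]]
    - [[0, 0, 0], [0, 0, 0]]
    - [[0, 0, 0], [0, 0, 0]]

```text
time_s: 5.52
eef_pos: [504.5, -114.3, 76.4]
ee_rot: [0.002, 0.715, 0.699, 0.001]
force: [4.3, 2.4, 9.6]
grip_width: 0.001
```

Emit:
play_rows:
  motion:
    - [[0, 0, 1], [0, 0, 0]]
    - [[0, 0, 0], [0, 0, 0]]
    - [[0, 0, 0], [0, 0, 0]]

```text
time_s: 5.77
eef_pos: [504.5, -114.2, 75.8]
ee_rot: [0.002, 0.715, 0.699, 0.001]
force: [2.3, 3.6, 12.0]
grip_width: -0.001
```

Emit:
play_rows:
  motion:
    - [[0, 0, 1], [0, 0, 0]]
    - [[0, 0, 0], [0, 0, 0]]
    - [[0, 0, 0], [0, 0, 0]]

```text
time_s: 6.02
eef_pos: [504.5, -114.3, 75.5]
ee_rot: [0.002, 0.715, 0.699, 0.001]
force: [-0.5, 4.8, 20.0]
grip_width: -0.002
```

Emit:
play_rows:
  motion:
    - [[0, 0, 0.7], [0, 0, 0]]
    - [[0, 0, 0], [0, 0, 0]]
    - [[0, 0, 0], [0, 0, 0]]
    - [[0, 0, 0], [0, 0, 0]]
    - [[0, 0, 0], [0, 0, 0]]
    - [[0, 0, 0], [0, 0, 0]]
    - [[0, 0, 0], [0, 0, 0]]
    - [[0, 0, 0], [0, 0, 0]]
    - [[0, 0, 0], [0, 0, 0]]
    - [[0, 0, 0], [0, 0, 0]]
    - [[0, 0, 0], [0, 0, 0]]
    - [[0, 0, 0], [0, 0, 0]]
    - [[0, 0, 0], [0, 0, 0]]
    - [[0, 0, 0], [0, 0, 0]]

```text
time_s: 7.18
eef_pos: [504.5, -114.3, 75.3]
ee_rot: [0.002, 0.715, 0.699, 0.001]
force: [-3.8, 4.7, 24.5]
grip_width: 0.005
```

The force rose from about 10 N to 24 N over about 1 mm, so the lever is on its stop, and I held it there for over 1 s. Next I raise it slowly along the same arc.

Emit:
play_rows:
  motion:
    - [[0, 0, -2], [0, 0, 0]]
    - [[0, 0.5, -4], [0, 0, 0]]
    - [[0, 1, -4], [0, 0, 0]]
    - [[0, 1, -4], [0, 0, 0]]
    - [[0, 1, -4], [0, 0, 0]]
    - [[0, 0.9, -4], [0, 0, 0]]
    - [[0, 0.9, -4], [0, 0, 0]]
    - [[0, 0.8, -4], [0, 0, 0]]
    - [[0, 0.7, -4], [0, 0, 0]]
    - [[0, 0.6, -4], [0, 0, 0]]
    - [[0, 0.5, -4], [0, 0, 0]]
    - [[0, 0, -4], [0, 0, 0]]
    - [[0, 0, -8], [0, 0, 0]]
    - [[0, 0, -16], [0, 0, 0]]
    - [[0, 0, -20], [0, 0, 0]]
    - [[0, 0, 0], [0, 0, 0]]
    - [[0, 0, 0], [0, 0, 0]]

```text
time_s: 8.6
eef_pos: [510.6, -114.4, 163.2]
ee_rot: [0.0, 0.715, 0.699, 0.0]
force: [-1.0, -0.5, -0.9]
grip_width: -0.002
```

```bash
python3 - <<'E'
from h import *
np.set_printoptions(precision=2,suppress=True)
shot("scene","s2.png")
s=ctrl.sense();print(s["time_s"],s["eef_pos"],s["force"])
r=ctrl.spot_in("scene","lever_pad");print([(np.array(q["position"])*[560,420],q["p"]) for q in r])
print(delta([574.5,13,160]),delta([574.5,13,59]))
a=cv2.imread("pics/scene0.png")[170:290,290:420];b=cv2.imread("pics/s2.png")[170:290,290:420]
cv2.imwrite("pics/c2.png",cv2.resize(np.hstack([a,b]),None,fx=3,fy=3,interpolation=cv2.INTER_CUBIC))
E
```

```text
8.65 [ 510.23 -114.2   162.3 ] [0.13 0.18 0.35]
[(array([357.78, 243.18]), 0.73), (array([312.82, 239.9 ]), 0.7)]
[128.52  61.54   1.81] [128.46  61.71 102.81]
```

View pics/c2.png

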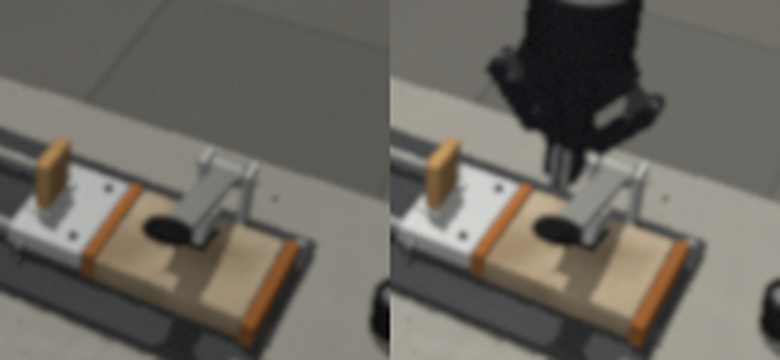

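The lever is fully back up: the before and after crops match, with the pad at (165,228) in each. Next I go to the grip.

Emit:
play_rows:
  motion:
    - [[21.4, 10.3, 0], [0, 0, 0]]
    - [[21.4, 10.3, 0], [0, 0, 0]]
    - [[21.4, 10.3, 0], [0, 0, 0]]
    - [[21.4, 10.3, 0], [0, 0, 0]]
    - [[21.4, 10.3, 0], [0, 0, 0]]
    - [[21.4, 10.2, 0], [0, 0, 0]]
    - [[0, 0, 20], [0, 0, 0]]
    - [[0, 0, 20], [0, 0, 0]]
    - [[0, 0, 10], [0, 0, 0]]
    - [[0, 0, 0], [0, 0, 0]]
    - [[0, 0, 0], [0, 0, 0]]
    - [[0, 0, 0], [0, 0, 0]]
  fingers: 60

```text
time_s: 9.7
eef_pos: [575.7, 12.3, 113.5]
ee_rot: [0.001, 0.715, 0.699, 0.0]
force: [0.2, -0.0, 0.6]
grip_width: 0.703
```

```bash
python3 - <<'E'
from h import *
np.set_printoptions(precision=2,suppress=True)
a=shot("scene","s3.png");b=shot("top","t3.png")
s=ctrl.sense();print(s["time_s"],s["eef_pos"],s["force"],s["grip_width"],proj("scene",s["eef_pos"]),delta([574.5,13,58]))
c=np.hstack([a[130:290,240:370],b[130:290,220:350]])
cv2.imwrite("pics/c3.png",cv2.cvtColor(cv2.resize(c,None,fx=3,fy=3,interpolation=cv2.INTER_CUBIC),cv2.COLOR_RGB2BGR))
E
```

```text
9.8 [575.68  12.41 113.65] [ 0.31  0.03 -0.65] 0.699591151947148 [307.33 213.37] [ 0.58 -1.28 55.65]
```

View pics/c3.png

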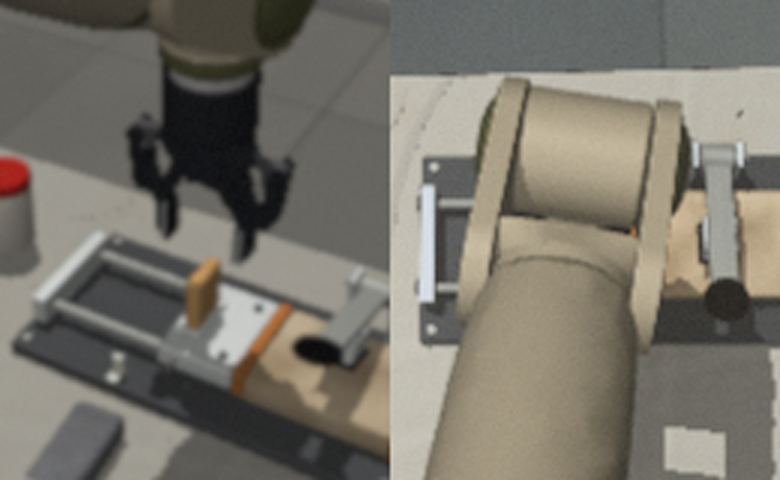

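The scene view shows the open fingers straddling the grip. Fingertips are at (168,230) and (240,255), and the grip is at (203,290) between them. I descend and close.

Emit:
play_rows:
  motion:
    - [[0.5, -1, 10], [0, 0, 0]]
    - [[0, 0, 12], [0, 0, 0]]
    - [[0, 0, 12], [0, 0, 0]]
    - [[0, 0, 12], [0, 0, 0]]
    - [[0, 0, 9.5], [0, 0, 0]]
    - [[0, 0, 0], [0, 0, 0]]
    - [[0, 0, 0], [0, 0, 0]]

```text
time_s: 10.38
eef_pos: [574.1, 13.2, 56.9]
ee_rot: [-0.0, 0.715, 0.699, -0.0]
force: [0.1, -0.3, 1.3]
grip_width: 0.703
```

Emit:
play_rows:
  motion:
    - [[0, 0, 0], [0, 0, 0]]
    - [[0, 0, 0], [0, 0, 0]]
    - [[0, 0, 0], [0, 0, 0]]
    - [[0, 0, 0], [0, 0, 0]]
    - [[0, 0, 0], [0, 0, 0]]
    - [[0, 0, 0], [0, 0, 0]]
    - [[0, 0, 0], [0, 0, 0]]
    - [[0, 0, 0], [0, 0, 0]]
    - [[0, 0, 0], [0, 0, 0]]
    - [[0, 0, 0], [0, 0, 0]]
  fingers: 0
  squeeze: 45

```text
time_s: 11.22
eef_pos: [574.5, 13.8, 57.7]
ee_rot: [0.0, 0.715, 0.699, 0.001]
force: [-1.2, 5.1, 5.6]
grip_width: 0.157
```

```bash
python3 - <<'E'
from h import *
np.set_printoptions(precision=2,suppress=True)
s=ctrl.sense();print(s["time_s"],s["eef_pos"],s["force"],s["wrist_torque"],s["grip_width"]*85.4)
a=shot("scene","s4.png")
W=np.array([560,420])
for n in("jaw_pointer","index_tab","jaw_grip"): print(n,[(np.array(q["position"])*W,q["p"]) for q in ctrl.spot_in("scene",n)])
E
```

```text
11.2167 [574.49  13.82  57.72] [-1.24  5.09  5.62] [0.68 0.06 0.  ] 13.450429329927532
jaw_pointer []
index_tab []
jaw_grip [(array([314.72, 246.29]), 0.9)]
```

The grip is held (opening 13.5 mm). I pull 38 mm along jig y first, then look.

Emit:
play_rows:
  motion:
    - [[2, 0, 0], [0, 0, 0]]
    - [[3, 0, 0], [0, 0, 0]]
    - [[3, 0, 0], [0, 0, 0]]
    - [[3, 0, 0], [0, 0, 0]]
    - [[3, 0, 0], [0, 0, 0]]
    - [[3, 0, 0], [0, 0, 0]]
    - [[3, 0, 0], [0, 0, 0]]
    - [[3, 0, 0], [0, 0, 0]]
    - [[3, 0, 0], [0, 0, 0]]
    - [[3, 0, 0], [0, 0, 0]]
    - [[3, 0, 0], [0, 0, 0]]
    - [[3, 0, 0], [0, 0, 0]]
    - [[2, 0, 0], [0, 0, 0]]
    - [[1, 0, 0], [0, 0, 0]]
    - [[0, 0, 0], [0, 0, 0]]
    - [[0, 0, 0], [0, 0, 0]]

```text
time_s: 12.75
eef_pos: [575.4, 49.7, 57.7]
ee_rot: [0.001, 0.715, 0.699, -0.001]
force: [-2.4, -8.7, 6.2]
grip_width: 0.155
```

```bash
python3 - <<'E'
from h import *
np.set_printoptions(precision=2,suppress=True)
s=ctrl.sense();print(s["time_s"],s["eef_pos"],s["force"],s["wrist_torque"],s["grip_width"]*85.4)
a=shot("scene","s5.png");shot("top","t5.png")
# unit jig-y step in px near pointer
o=np.array([515,55,26.]);J=np.array([-np.sin(yaw),np.cos(yaw),0]);I=np.array([np.cos(yaw),np.sin(yaw),0])
print("px per 10mm y",proj("scene",o+10*J)-proj("scene",o),"x",proj("scene",o+10*I)-proj("scene",o),"z",proj("scene",o+[0,0,10])-proj("scene",o))
z=cv2.imread("pics/s4.png")[225:275,260:320]; c=cv2.imread("pics/s5.png")[225:275,260:320]
cv2.imwrite("pics/c5.png",cv2.resize(np.vstack([z,c])[:, :],None,fx=6,fy=6,interpolation=cv2.INTER_CUBIC)[:600])
E
```

```text
12.75 [575.36  49.69  57.72] [-2.41 -8.69  6.21] [-1.08  0.43  0.02] 13.275337665157213
px per 10mm y [-3.33 -1.35] x [ 1.97 -2.35] z [-0.05 -2.81]
```

View pics/c5.png

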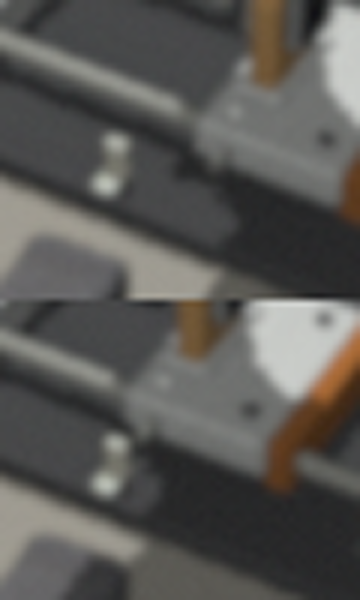

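```bash
python3 - <<'E'
from h import *
a=cv2.imread("pics/top0.png")[226:250,258:292]; b=cv2.imread("pics/scene0.png")[238:262,268:302]
cv2.imwrite("pics/c6.png",cv2.resize(np.hstack([a,b]),None,fx=11,fy=11,interpolation=cv2.INTER_NEAREST))
print(a[:,:,1].astype(int)[2:18,4:34])
E
```

```text
[[ 59  52  55  53  55  56  57  56  54  55  58  52  54 112 165 165 165 168
  168 170 164 167 167 167 167 169 167 163 166 166]
 [ 58  60  68  72  66  56  56  55  57  54  54  55  59  77  88  87  84  82
  108 118  87  84  88  86  88  85  86  82  83  87]
 [ 72  75  80  82  77  69  71  69  69  71  70  71  70  75  73  57  59  56
  107 131  58  57  59  58  58  59  56  55  57  59]
 [ 83  83  83  82  80  83  82  82  80  81  83  77  80  79  76  62  55  52
  108 133  59  56  56  52  52  55  56  55  53  54]
 [ 84  81  84  81  78  79  84  78  81  81  83  81  80  80  79  71  65  61
  106 132  54  58  70  69  70  69  72  61  61  71]
 [ 78  80  82  77  79  83  85  80  78  79  82  80  82  79  80  78  82  80
  108 121  52  65  75  81  80  81  81  74  73  79]
 [ 83  81  80  79  79  79  81  80  83  77  81  79  82  82  84  79  78  81
   92  91  58  63  83  79  80  82  80  81  78  82]
 [ 83  81  86  84  84  81  85  84  84  82  86  83  80  82  81  84  83  79
   85  71  55  67  77  80  82  82  81  82  78  84]
 [ 85  84  99 115 113 107  94  83  82  82  79  82  81  81  85  82  86  85
   81  76  69  74  83  85 
[... 200 characters left out ...]
 83  80  87  82  82  81
   81  79  82  78  79  83  78  81  80  82  80  81]
 [ 81  81 114 138 114 108  90  61  72  81  84  82  87  83  85  82  83  84
   84  79  84  82  79  82  85  85  85  82  80  84]
 [ 83  83 128 179 164 129  93  57  66  84  83  83  82  85  81  83  80  81
   81  81  85  83  81  86  86  83  83  83  82  86]
 [ 84  84 129 188 199 170 127  75  76  79  83  84  84  82  83  84  82  81
   74  82  83  82  81  84  80  85  81  81  80  83]
 [ 85  85 120 172 187 169 126  83  83  85  82  83  85  84  84  82  80  85
   82  79  83  84  79  83  81  85  81  80  82  79]
 [ 80  72  88 111 122 112  87  74  78  77  74  70  75  76  78  75  74  76
   77  77  77  78  72  74  76  77  70  75  72  77]]
```

View pics/c6.png

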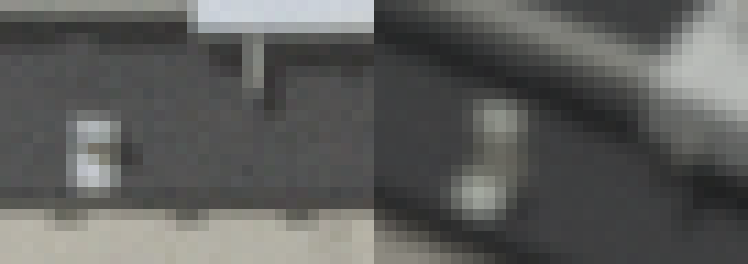

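In the top view, the tab's top face (column 266) and its clip foot share one column, and the pointer is at column 280.6. In the scene view the pointer is still a little short of the tab. Now I compute the gap.

```bash
python3 - <<'E'
from h import *
np.set_printoptions(precision=2,suppress=True)
J=np.array([-np.sin(yaw),np.cos(yaw),0])
p=atz("top",[280.6,232],27);t=atz("top",[266.07,237.5],32);f=atz("top",[265.94,241.5],16)
print("ptr",p,"tab",t,"foot",f,"gap along jig y",(t-p)@J,(f-p)@J)
# jaw displacement in scene: track patches s4->s5
a=cv2.imread("pics/s4.png",0);b=cv2.imread("pics/s5.png",0)
up=lambda i:cv2.resize(i,None,fx=8,fy=8,interpolation=cv2.INTER_CUBIC)
o=np.array([540,20,37.])
for (cx,cy,h,z) in[(314.5,247.8,4,37),(296.5,251.2,5,27),(299.5,243.5,4,37)]:
    x0,y0=int(cx-h),int(cy-h); T=up(a)[8*y0:8*(y0+2*h+1),8*x0:8*(x0+2*h+1)]
    ox,oy=x0-22,y0-14; S=up(b)[8*oy:8*(oy+2*h+24),8*ox:8*(ox+2*h+26)]
    r=cv2.matchTemplate(S,T,cv2.TM_CCOEFF_NORMED);_,v,_,l=cv2.minMaxLoc(r)
    n=np.array([cx,cy]);m=n+[ox+l[0]/8-x0,oy+l[1]/8-y0]
    print(v,m-n,"moved",(atz("scene",m,z)-atz("scene",n,z))@[[J[0],J[1],0],[J[1],-J[0],0]][0],(atz("scene",m,z)-atz("scene",n,z)))
E
```

```text
ptr [519.8   17.35  27.  ] tab [504.77  57.85  32.  ] foot [495.46  58.75  16.  ] gap along jig y 40.1530216416595 40.83512641899988
0.9887256622314453 [-12.5  -5. ] moved 36.16268149025593 [ 1.18 36.15  0.  ]
0.9582796096801758 [-5.62 -2.12] moved 16.211991224141467 [-0.07 16.22  0.  ]
0.9876675605773926 [-12.    -4.75] moved 35.57562316006003 [ 0.93 35.56  0.  ]
```

Emit:
play_rows:
  motion:
    - [[2, 0, 0], [0, 0, 0]]
    - [[2, 0, 0], [0, 0, 0]]
    - [[1, 0, 0], [0, 0, 0]]
    - [[0, 0, 0], [0, 0, 0]]
    - [[0, 0, 0], [0, 0, 0]]
    - [[0, 0, 0], [0, 0, 0]]

```text
time_s: 13.35
eef_pos: [575.5, 54.6, 57.7]
ee_rot: [0.001, 0.715, 0.699, -0.001]
force: [-3.5, -7.9, 6.2]
grip_width: 0.159
```

```bash
python3 - <<'E'
from h import *
np.set_printoptions(precision=2,suppress=True)
s=ctrl.sense();print(s["time_s"],s["eef_pos"],s["force"],s["grip_width"]*85.4)
ims=[ctrl.capture("scene").astype(float) for _ in range(6)]
m=np.mean(ims,0).astype(np.uint8); cv2.imwrite("pics/s7.png",cv2.cvtColor(m,cv2.COLOR_RGB2BGR))
I=np.array([np.cos(yaw),np.sin(yaw),0])
c=cv2.imread("pics/s7.png")[232:268,264:304]; f=15
c=cv2.resize(c,None,fx=f,fy=f,interpolation=cv2.INTER_CUBIC)
c=cv2.convertScaleAbs(c,alpha=1.6)
cv2.imwrite("pics/c7.png",c)
# jig-x direction in pixels & per-mm y
o=np.array([510,57,26.]);print("x10",proj("scene",o+10*I)-proj("scene",o))
E
```

```text
13.35 [575.47  54.59  57.7 ] [-3.45 -7.93  6.19] 13.539073768014124
x10 [ 1.99 -2.36]
```

View pics/c7.png

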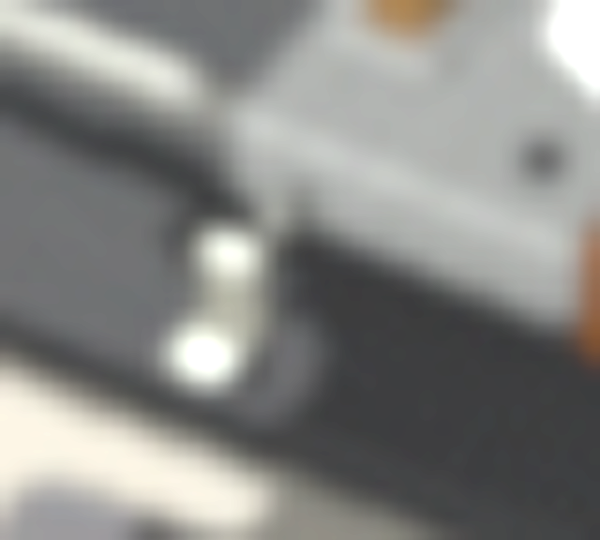

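```bash
python3 - <<'E'
from h import *
np.set_printoptions(precision=2,suppress=True)
J=np.array([-np.sin(yaw),np.cos(yaw),0]);C=lambda x,y:[264+(x+.5)/15-.5,232+(y+.5)/15-.5]
t=atz("scene",C(229,246),32);print("tab",t,t@J)
for q in[(272,218),(280,208),(287,200),(296,188)]:
    p=atz("scene",C(*q),27);print(q,p,"ahead of tab by",(p-t)@J)
# jaw moved vs s4 by tracking
a=cv2.imread("pics/s4.png",0);b=cv2.imread("pics/s7.png",0);up=lambda i:cv2.resize(i,None,fx=8,fy=8,interpolation=cv2.INTER_CUBIC)
for (cx,cy,h,z) in[(314.5,247.8,4,37),(299.5,243.5,4,37)]:
    x0,y0=int(cx-h),int(cy-h);T=up(a)[8*y0:8*(y0+2*h+1),8*x0:8*(x0+2*h+1)];ox,oy=x0-22,y0-14
    _,v,_,l=cv2.minMaxLoc(cv2.matchTemplate(up(b)[8*oy:8*(oy+2*h+24),8*ox:8*(ox+2*h+26)],T,cv2.TM_CCOEFF_NORMED))
    n=np.array([cx,cy]);m=n+[ox+l[0]/8-x0,oy+l[1]/8-y0];print(v,"moved",(atz("scene",m,z)-atz("scene",n,z))@J)
# gap from scene0 directly: pointer model at closed, print brightness for pointer
g=b[238:254,276:292];print(g)
# predicted tip pixels for jig-y offset from tab
for d in(-5,0,5): print(d,[(np.array(proj("scene",t+[0,0,z-32]+J*d+np.array([np.cos(yaw),np.sin(yaw),0])*x))-[264,232])*15 for x,z in((9.5,27),(18,27))])
E
```

```text
tab [506.69  56.59  32.  ] 68.06714830265878
(272, 218) [520.61  56.08  27.  ] ahead of tab by -0.19484739912994875
(280, 208) [523.43  56.07  27.  ] ahead of tab by -0.1338150808775626
(287, 200) [525.74  55.98  27.  ] ahead of tab by -0.17469455417222943
(296, 188) [529.09  56.07  27.  ] ahead of tab by -0.011075541244533927
0.9911220073699951 moved 40.893779316775564
0.9195351004600525 moved 41.23589828193999
[[118 105  94  94 101 108 112 113 112 112 111 111 112 112 110 110]
 [ 99  97  98 107 117 120 118 115 112 111 112 111 112 112 112 111]
 [ 80  84  93 106 121 127 125 121 118 116 114 112 111 111 112 112]
 [ 65  72  82  99 115 122 123 123 124 124 120 116 114 112 113 112]
 [ 52  59  72  91 107 114 115 118 122 125 125 122 120 119 117 114]
 [ 42  48  61  83 102 109 110 109 111 116 120 121 124 126 124 120]
 [ 44  42  51  70  91 103 105  99  98 107 113 116 120 123 124 124]
 [ 50  42  43  54  73  94 101  91  89 101 109 112 114 114 116 118]
 [ 52  54  59  60  68  90  99  84  78  91 102 107 109 110 111 112]
 [ 58  85 108 110  99  90  83  68  60  70  82  93 101 104 107 110]
 [ 70 112 148 156 137 101  68  49  43  48  56  68  78  88  97 103]
 [ 73 109 143 155 141 101  62  45  39  39  41  46  52  63  73  82]
 [ 73  96 121 131 120  91  63  49  41  38  38  38  39  43  49  57]
 [ 75  92 109 115 107  84  63  48  41  38  38  37  38  38  39  41]
 [ 81  98 110 113 106  87  63  50  44  40  38  38  38  38  38  37]
 [106 121 121 116 107  88  67  59  53  44  39  38  38  38  39  38]]
-5 [array([275.98, 236.41]), array([301.02, 206.41])]
0 [array([250.88, 226.24]), array([276.02, 196.35])]
5 [array([225.87, 216.11]), array([251.1 , 186.33])]
```

Pointer and tab agree to about 1 mm in both estimates (±5 mm allowed). I take a last look at the board and the bystanders.

```bash
python3 - <<'E'
from h import *
np.set_printoptions(precision=1,suppress=True)
b=shot("scene","s8.png");W=np.array([560,420])
for n in("board","jar","weight","loupe","lever_pad"): print(n,[(np.array(q["position"])*W,round(q["p"],2)) for q in ctrl.spot_in("scene",n)[:1]])
a=cv2.imread("pics/scene0.png")[150:330,200:460];c=cv2.imread("pics/s8.png")[150:330,200:460]
cv2.imwrite("pics/c8.png",cv2.resize(np.vstack([a,c]),None,fx=1.66,fy=1.66,interpolation=cv2.INTER_CUBIC))
s=ctrl.sense();print(s["time_s"],s["eef_pos"],s["force"],s["grip_width"])
E
```

```text
board [(array([351.1, 260. ]), 0.77)]
jar [(array([239.6, 198.6]), 0.87)]
weight [(array([265.5, 282.7]), 0.61)]
loupe [(array([422.6, 269.1]), 0.72)]
lever_pad [(array([358.4, 239.3]), 0.91)]
13.95 [575.5  54.5  57.7] [-2.4 -9.1  5.8] 0.1586135333041908
```

View pics/c8.png

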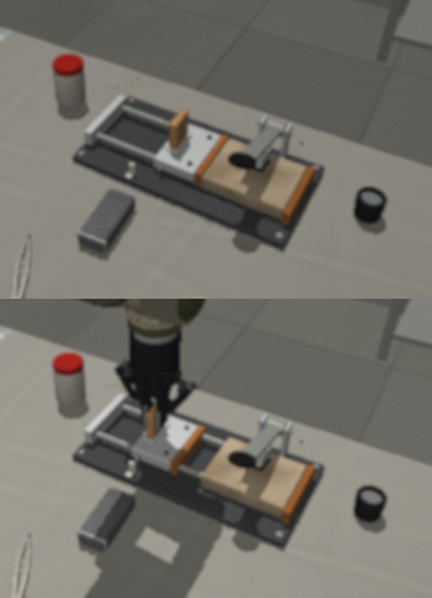

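The board lies unmoved against the fence with the jaw clear of it. The lever is up, and the jar, weight and loupe are where they were. I hand in.

```bash
python3 -c "
from rig import ctrl
print(ctrl.finish_job())"
```

```text
the job is handed in; nothing more can be done
None
```

I pressed the stamp lever to its stop, let it come back up, and pulled the jaw to the index tab. I handed the job in at about 14 s with the gripper still holding the jaw there.

- **Lever:** the force rose from about 10 N to 24 N at a pad height of about 75 mm. I held it there for over 1 s and then raised it along its arc. The before and after pictures match, so it came fully up.
- **Jaw:** I pinched the grip at 45 N (opening about 13.5 mm) and pulled. Tracking the jaw in the scene view gave a travel of about 41 mm. The top view had put the tab 40.2–40.8 mm from the closed pointer.
- **Pointer against tab:** in the scene view the pointer reads between 0 and about 1 mm short of the tab's centre, with ±5 mm allowed. The wrist force was steady at about 9 N, which is the expected spring pull.
- **Board and bystanders:** the board, jar, weight and loupe were found within about 2 pixels of where they started, and the last picture shows them unmoved.

**Checks that failed or disagreed:**
- The trained network found no index tab in any picture, and no pointer once the gripper was on the grip, so I measured both from the pixels myself.
- My first rough reading of the scene view put the tab 43.6 mm away, against about 40–41 mm from the finer measurements.
- One of the three patches I tracked on the jaw gave a false match and I left it out.
- The arm blocked the top view at the end, so the final pointer check rests on the scene camera and the tracked travel.

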